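# Lock the travel grinder into its dock

### The job

Take the red pepper grinder out of its wooden ring stand, put its T-shaped foot down through the slot in the dock's steel plate, push it gently down against the spring and turn it a quarter turn (either way), then let it rise and let go, so that it stays locked upright in the dock. The plate is not mounted exactly in the middle of its frame, so feel for the slot and never press or wrench the grinder hard against the dock (stay under 30 N, also at first touch). Leave the shakers, dish and funnel where they are.

Things in the scene. Friction and masses are not known exactly. Their poses are not given: they have to be found in the camera images.
- grinder: Red plastic pepper grinder, 100 mm tall, 0.18 to 0.26 kg. Origin: centre of the underside of its hard black plastic T-foot, z up. T-bar 34 mm along x, 10 mm along y, 8 mm high, square edges; above it a round neck 9 mm thick, a collar 48 mm across from z = 21 to 31 mm, a waist 32 mm across (z 40 to 60 mm) and a flat-sided cap. A half turn about z makes no difference.
- grinder_cap (a point): Middle of the grinder's cap, 82 mm above the T-foot's underside, axes as the grinder. The cap is a rounded block, z 65 to 100 mm of the grinder, 44 mm along x and 36 mm along y: grip it across its flats (36 mm, along y). The T-bar runs along the cap's longer side (x).
- stand: Dark wooden ring fixed on the ledge, 60 mm outside, 39 mm inside, 23 mm high; origin at the centre of its underside. At the start the grinder hangs in it by its collar, foot inside, turned up to 0.6 rad either way; lifted straight up by 35 mm it is clear. The ledge's top is at this origin's height, 18 mm above the work surface.
- dock: Square aluminium box frame fixed on the ledge, 100 x 100 mm, 45 mm high, walls 4 mm; origin at the centre of its underside, z up. In its top lies a rigid, screwed-down 76 mm square steel plate, parallel to it, with a slot through the plate's middle, 44 mm along x and 12 mm along y.
- dock_top (a point): Middle of the top of the dock's frame, 45 mm above its underside, same axes. The slotted plate is NOT centred here: it is shifted by up to 8 mm either way along y (not along x), and its top is up to 2 mm above or below this point. Neither shift is reported; the gaps between plate and frame show it in images.
- dock_spring (a point): Point on the dock's axis, 34 mm above its underside: roughly where a 20 mm wide spring plunger waits centred below the slot, 11 mm under the plate's top. It pushes up with 6 N plus 0.4 N per mm. Plate 9 mm thick: the T-bar turns freely once its underside is 17 mm or more below the plate's top (4 mm lower than where it locks); at 21 mm the collar meets the plate.
- dock_groove (a point): Point on the dock's axis, 36 mm above its underside. Across the plate's underside, along y through the slot's middle, runs a groove 16 mm wide and 4 mm deep. The T-bar, turned 90 degrees from the slot, rises into it and is held there by the spring: its underside is then 13 mm below the plate's top and the collar 8 mm above the plate.
- shaker_a: Amber glass shaker with steel top, 48 mm across, 76 mm tall, loose; origin at its underside. Leave alone.
- shaker_b: Second amber glass shaker, the same. Leave alone.
- dish: White melamine dish, 110 mm across, 30 mm high, loose; origin at its underside. Leave alone.
- funnel: Aluminium funnel standing mouth down, 80 mm across, 75 mm tall, loose; origin at its underside. Leave alone.

How it is judged:
By the outcome, as a careful person would: the job done as asked, in the order asked, and still so for the second after the job is handed in, with the robot touching nothing.
It also fails if it takes over 64 s, if anything falls off the work surface, if the arm or the gripper's body presses on something with over 40 N, if the wrist force passes 120 N, or if a joint passes its speed limit or range.

### The arm

A 6-joint arm with a two-finger parallel gripper is mounted at the origin on the work surface. World frame = base frame: x ahead of the robot, y to its left, z up, the work surface at z = 0. Lengths are in m, angles in degrees, forces in N, time in s.
With the tool pointing down it reaches from about 0.25 to 0.725 m from the base axis. Payload 9.7 kg.
Tool frame: the origin (TCP) lies at the very end of the fingers, on their centre line; the grasp point (between the pads) lies 19 mm behind it; x points along the fingers, y is the direction in which the jaws open and shut, and the axes are right-handed (so a half turn about x gives the same grasp; the last joint's range is limited). The gripper opens to 85 mm and grips with 20 to 120 N. Pads are 22 mm wide; open, the fingers measure 114 mm over their backs; the gripper's body (76 mm by 85 mm) begins 54 mm behind the grasp point. The pads swing forward as they close: fully open they stand 13 mm farther back than shut.
Start: joints at [75.344, 4.979, 10.078, 95.1, 0, 90], TCP at [0.139, 0.532, 0.231] pointing down, gripper open.
Joint ranges: [-179.16, 179.16], [-48.56, 103.87], [-65.8, 70.77], [-126.05, 130.52], [-82.76, 87.17], [-180, 180]. Speed limits (degrees/s): [127.2, 127.2, 147.25, 180, 180, 180].

### API

Orientations are given as [roll, pitch, yaw] about the fixed x, y, z axes, in that order (R = Rz(yaw) Ry(pitch) Rx(roll)).
In Python, from station import manip gives the robot as it stands.
- The arm moves only by the tool apply_moves, never from a script. Its argument "steps" is a list that holds one entry, the list of rows, each a list of 7 numbers: the closure, from 0 (fully open) to 1 (shut), then the shift along the tool's x, y, z in mm, then the turn, a rotation vector about the tool's x, y, z in rad. A call has 1 to 10 rows; each row is the pose to reach, as a shift and turn from the pose commanded when the call began, along the tool's axes at that moment; what a row does not reach only later rows make up. A row lasts 1/8 s, in which the tool goes at most 62.5 mm and 10.7 degrees, less where a joint would pass 70% of its speed; a pose out of reach is approached as far as the arm can. A call with a gripper value outside its range is refused whole. The fingers move at their own pace and stop on an object; the grip force is fixed at half the most. Time passes only in rows, so rows that repeat a pose let the fingers close. It gives the time, the measured TCP pose, the force and the opening at its end, in the units of the state.
- manip.state(): the state, without advancing time (a new reading comes with each control period).
- manip.snapshot(name): name is "scene" or "top" or "wrist"; returns a dict with "color" (400x640x3 uint8, blue, green, red), "K" (3x3 intrinsics, pixels), "rvec" (rotation vector, rad) and "tvec" (3), from world to camera coordinates, as OpenCV has them. Camera axes: x right, y down, z forward; pixel columns grow to the right and rows downward; lengths in m; the calibration is good to about 2 mm. A picture is of the moment at which its call begins. There is no depth.
- manip.finish_job(): hands the job in, once; it reports no verdict.
Trained networks look in a picture, given as the dict that the camera call returned (one of the last four; its "shot" number tells which), for a name from the list of things; names that differ only in an ending like _2 or _b are one class to them, and where a whole thing is asked for, a point or a joint stands for the part that bears it (a point fixed in the world has none). Each returns a list of dicts, best first, with "score" (0 to 1); they miss things now and then, are a little off and sometimes report something else, mostly with a low value. They report only what shows in the picture. A call takes as long as a camera call.
- manip.spot_in(picture, target): "pixel" ([row, column] in pixels, amid what is visible of it).
- manip.place_of(picture, target): "pixel" ([row, column] in pixels: a listed point, or the origin of a listed thing).
The state is a dict: "clock": time; "qpos": joint angles; "joint_velocities": joint speeds; "tau": joint torques, N m; "ee_pos": TCP position; "ee_rot": TCP orientation; "wrist_force": force on the tool from outside, world axes, zero at the start; "ft_torque": the same for the moment, N m; "grip_width": finger opening in m.
Only numpy, scipy, OpenCV 4.12 (cv2) and the standard library are available. Lean on these libraries where they do the work, as an engineer would, in place of code of your own. Each camera call takes 0.05 s, during which the arm holds its last target. There are 200 camera calls.

## Working session

There is one attempt and no reset: what is moved stays moved. The work goes in short steps, Python scripts to look and compute and a tool call to move; the robot and the scene stay as the last step left them, time stands still between calls to the robot, and variables do not carry over. Pictures are saved under pics/ and viewed, about 8 in all and at most 12, crops included, and the job is handed in when it is done.

Besides the shell and the picture viewer there is one more tool, called after "Call:" as name([rows], argument=value, ...), one row to a line, values as JSON. apply_moves: Moves the arm, as the interface text tells. Its arguments: {"type":"object","properties":{"steps":{"type":"array"}},"required":["steps"]}

```bash
mkdir -p pics
cat > h.py <<'E'
import numpy as np, cv2
from scipy.spatial.transform import Rotation as Ro
from station import manip
def cam(s):
    R=cv2.Rodrigues(np.array(s["rvec"],float))[0]; return np.array(s["K"],float),R,np.array(s["tvec"],float).ravel()
def ray(s,px):
    K,R,t=cam(s); d=R.T@np.linalg.inv(K)@np.array([px[1],px[0],1.]); return -R.T@t,d/np.linalg.norm(d)
def onz(s,px,z):
    o,d=ray(s,px); return o+d*(z-o[2])/d[2]
def proj(s,P):
    K,R,t=cam(s); q=(K@(R@np.array(P,float).reshape(-1,3).T+t[:,None])).T; return (q[:,:2]/q[:,2:])[:,::-1]
def tri(rs):
    A=0;b=0
    for o,d in rs:
        M=np.eye(3)-np.outer(d,d);A=A+M;b=b+M@o
    return np.linalg.solve(A,b)
def st():
    s=manip.state(); print({k:np.round(s[k],4).tolist() for k in("clock","qpos","ee_pos","ee_rot","wrist_force","ft_torque","grip_width")})
    return s
E
cat > a.py <<'E'
from h import *
st(); S={}
for n in("scene","top"):
    S[n]=manip.snapshot(n); cv2.imwrite(f"pics/{n}1.png",S[n]["color"])
for t in("grinder","grinder_cap","stand","dock","dock_top","dock_spring","shaker_a","dish","funnel"):
    r={}
    for n in S:
        L=manip.place_of(S[n],t); r[n]=L
        print(t,n,[(np.round(l["pixel"],1).tolist(),round(l["score"],2)) for l in L[:3]])
    if r["scene"] and r["top"]:
        print("   tri",tri([ray(S[n],r[n][0]["pixel"]) for n in S]).round(4))
E
python3 a.py; python3 -c "
import cv2,numpy as np
a=cv2.imread('pics/scene1.png');b=cv2.imread('pics/top1.png');cv2.imwrite('pics/both.png',cv2.resize(np.vstack([a,b]),(480,600)))"
```

```text
{'clock': 0.0, 'qpos': [75.3434, 5.0124, 10.0334, 95.1005, -0.0017, 90.0014], 'ee_pos': [0.1391, 0.5319, 0.2306], 'ee_rot': [-88.7858, 89.9204, -103.4438], 'wrist_force': [0.1378, -0.1504, 0.7245], 'ft_torque': [-0.0007, -0.0275, -0.0808], 'grip_width': 0.0856}
grinder scene [([240.9, 354.3], 0.61)]
grinder top [([198.8, 275.0], 0.92), ([160.3, 192.3], 0.58)]
   tri [0.5561 0.1334 0.0166]
grinder_cap scene [([219.3, 357.0], 0.89)]
grinder_cap top [([194.7, 270.8], 0.74), ([159.8, 485.1], 0.23)]
   tri [0.5607 0.1339 0.1051]
stand scene [([241.9, 357.7], 0.72)]
stand top [([196.1, 275.0], 0.48)]
   tri [0.5587 0.1378 0.0201]
dock scene [([183.2, 299.9], 0.9)]
dock top [([201.7, 359.1], 0.68)]
   tri [ 0.5452 -0.0915  0.034 ]
dock_top scene [([174.3, 299.7], 0.7), ([175.8, 301.3], 0.65)]
dock_top top [([203.2, 360.9], 0.9)]
   tri [ 0.5411 -0.0939  0.0634]
dock_spring scene [([179.2, 301.2], 0.77)]
dock_spring top [([195.5, 272.8], 0.36)]
   tri [0.599  0.079  0.2236]
shaker_a scene [([285.8, 462.5], 0.85), ([140.2, 253.9], 0.77), ([346.8, 395.0], 0.3)]
shaker_a top [([207.2, 447.7], 0.61), ([235.8, 188.9], 0.59), ([202.5, 361.5], 0.55)]
   tri [0.605  0.1346 0.4517]
dish scene [([347.7, 395.2], 0.56)]
dish top [([160.5, 192.2], 0.71)]
   tri [ 0.6662  0.3666 -0.0021]
funnel scene [([142.4, 202.5], 0.58)]
funnel top [([159.3, 482.9], 0.65), ([204.1, 359.7], 0.42)]
   tri [ 0.6568 -0.425   0.0251]
```

View pics/top1.png

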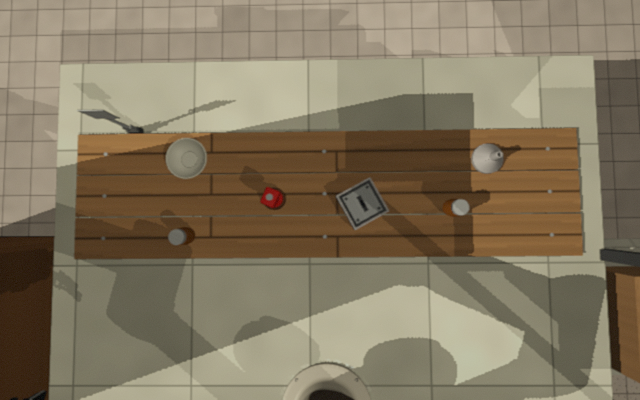

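View pics/scene1.png

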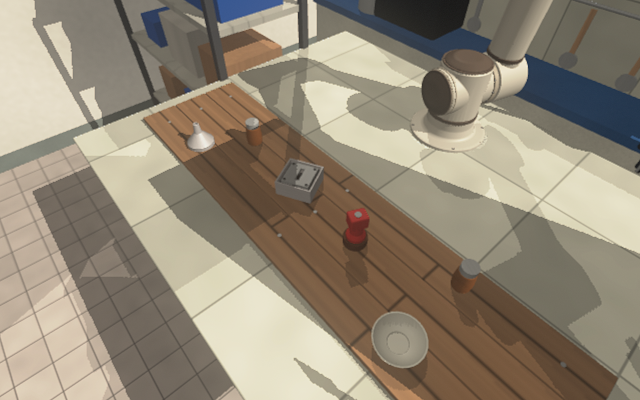

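```bash
cat >> h.py <<'E'
def goal(P,jaw,s=None):
    "tool-down goal: TCP P, jaw direction angle (deg, mod 180) -> shift mm, rotvec in tool axes"
    s=s or manip.state(); R=Ro.from_euler("xyz",s["ee_rot"],degrees=True); M=R.as_matrix()
    best=None
    for k in(0,180):
        a=np.radians(jaw+k); y=np.array([np.cos(a),np.sin(a),0]); x=np.array([0,0,-1.])
        G=Ro.from_matrix(np.c_[x,y,np.cross(x,y)]); v=(R.inv()*G).as_rotvec()
        if best is None or np.linalg.norm(v)<np.linalg.norm(best): best=v
    d=M.T@(np.array(P)-np.array(s["ee_pos"]))*1000
    print("goal",P,jaw,"shift",d.round(1),"|%.0f|"%np.linalg.norm(d),"rot",best.round(4),"deg %.1f"%np.degrees(np.linalg.norm(best)))
    print("  jaw angle now %.2f"%np.degrees(np.arctan2(M[1,1],M[0,1])))
E
python3 - <<'E'
from h import *
s=manip.state();goal([.54,.135,.25],0);goal([.54,.135,.25],-90);goal([.54,.135,.25],-45)
print(Ro.from_euler("xyz",s["ee_rot"],degrees=True).as_matrix().round(3))
w=manip.snapshot("wrist");K,R,t=cam(w);print("camera pos",-R.T@t,"axis",R[2],K[0,0])
E
```

```text
goal [0.54, 0.135, 0.25] 0 shift [ -18.7 -282.8  488.3] |565| rot [ 1.315  0.    -0.   ] deg 75.3
  jaw angle now 75.34
goal [0.54, 0.135, 0.25] -90 shift [ -18.7 -282.8  488.3] |565| rot [-0.2558  0.     -0.    ] deg 14.7
  jaw angle now 75.34
goal [0.54, 0.135, 0.25] -45 shift [ -18.7 -282.8  488.3] |565| rot [-1.0412  0.     -0.    ] deg 59.7
  jaw angle now 75.34
[[ 0.     0.253  0.967]
 [ 0.     0.967 -0.253]
 [-1.     0.     0.   ]]
camera pos [0.0588353  0.55319476 0.3737995 ] axis [ 0.31340531 -0.08196867 -0.94607518] 291.23123314729776
```

Run:
```python
import cv2,numpy as np
a=cv2.imread('pics/top1.png')
cv2.imwrite('pics/c1.png',np.hstack([cv2.resize(a[170:230,245:305],(390,390),interpolation=cv2.INTER_CUBIC),cv2.resize(a[170:235,328:393],(390,390),interpolation=cv2.INTER_CUBIC)]))
```

```text
(no output)
```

View pics/c1.png

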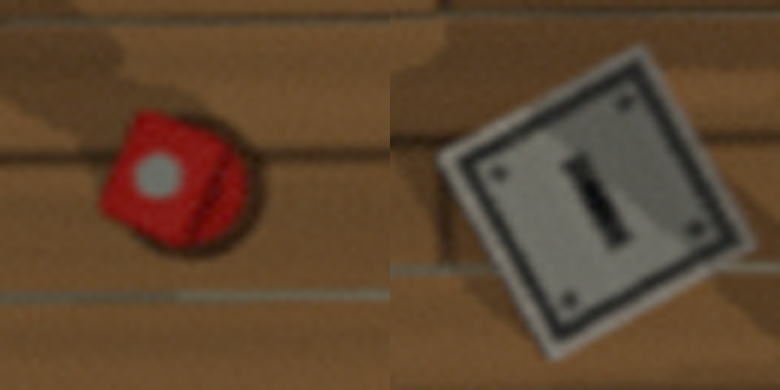

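Call:
apply_moves([
  [[0, 10, -498, 585, 0, 0, 0], [0, 10, -498, 585, 0, 0, 0], [0, 10, -498, 585, 0, 0, 0], [0, 10, -498, 585, 0, 0, 0], [0, 10, -498, 585, 0, 0, 0], [0, 10, -498, 585, 0, 0, 0], [0, 10, -498, 585, 0, 0, 0], [0, 10, -498, 585, 0, 0, 0], [0, 10, -498, 585, 0, 0, 0], [0, 10, -498, 585, 0, 0, 0]],
])

```text
clock: 2.3
ee_pos: [0.498, 0.0177, 0.2234]
ee_rot: [23.8, 90.0, 9.1]
wrist_force: [1.3, 0.7, 1.2]
grip_width: 0.0856
```

Run:
```python
from h import *
st();goal([.575,-.10,.22],75)
```

```text
{'clock': 2.3, 'qpos': [2.0373, -2.3196, 1.7601, 94.0306, 0.0061, 16.7089], 'ee_pos': [0.498, 0.0177, 0.2234], 'ee_rot': [23.8, 89.9506, 9.1284], 'wrist_force': [1.2697, 0.6995, 1.1813], 'ft_torque': [-0.0065, -0.0515, 0.0121], 'grip_width': 0.0856}
goal [0.575, -0.1, 0.22] 75 shift [  3.4 -94.4 104.3] |141| rot [ 0.0057  0.0008 -0.0004] deg 0.3
  jaw angle now 75.33
```

Call:
apply_moves([
  [[0, 3, -94, 104, 0, 0, 0], [0, 3, -94, 104, 0, 0, 0], [0, 3, -94, 104, 0, 0, 0], [0, 3, -94, 104, 0, 0, 0], [0, 3, -94, 104, 0, 0, 0]],
])

```text
clock: 2.92
ee_pos: [0.5734, -0.0964, 0.2205]
ee_rot: [63.8, 90.0, 49.2]
wrist_force: [0.4, 0.5, 0.1]
grip_width: 0.0854
```

Run:
```python
from h import *
st()
w=manip.snapshot("wrist");cv2.imwrite("pics/w1.png",w["color"]);import pickle;pickle.dump({k:w[k] for k in w},open("w1.pkl","wb"))
for t in("dock","dock_top","dock_spring","grinder_cap"):
    L=manip.place_of(w,t);print(t,[(np.round(l["pixel"],1).tolist(),round(l["score"],2),onz(w,l["pixel"],{"dock":.018,"dock_top":.063,"dock_spring":.052}.get(t,.1)).round(4)) for l in L[:2]])
```

```text
{'clock': 2.925, 'qpos': [-9.5452, 9.1493, 13.4694, 94.3115, 0.0141, 5.0554], 'ee_pos': [0.5734, -0.0964, 0.2205], 'ee_rot': [63.7954, 89.9835, 49.1947], 'wrist_force': [0.4038, 0.4625, 0.1398], 'ft_torque': [-0.0018, 0.003, -0.0064], 'grip_width': 0.0854}
dock [([142.1, 310.0], 0.63, array([ 0.5411, -0.097 ,  0.018 ]))]
dock_top [([150.1, 308.5], 0.74, array([ 0.5424, -0.0978,  0.063 ]))]
dock_spring [([146.1, 310.6], 0.94, array([ 0.5406, -0.0953,  0.052 ]))]
grinder_cap [([110.7, 568.6], 0.94, array([0.5598, 0.1325, 0.1   ]))]
```

View pics/w1.png

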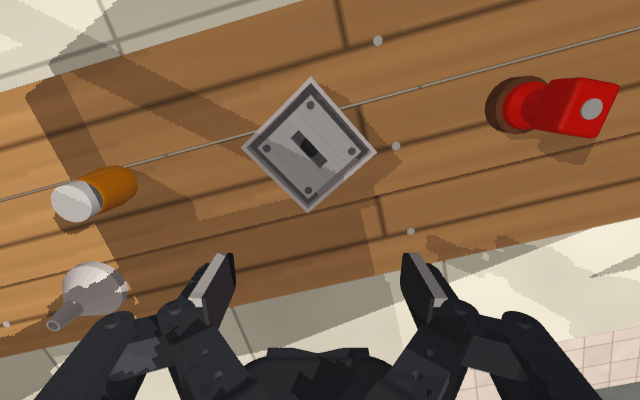

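```bash
cat > rect.py <<'E'
from h import *
def rect(w,c,ang,z,half,ppm):
    n=int(2*half*ppm); u=(np.arange(n)+.5)/ppm-half
    X,Y=np.meshgrid(u,-u); a=np.radians(ang)
    P=np.stack([c[0]+(X*np.cos(a)-Y*np.sin(a))/1e3,c[1]+(X*np.sin(a)+Y*np.cos(a))/1e3,np.full_like(X,z)],-1)
    q=proj(w,P.reshape(-1,3)).reshape(n,n,2).astype(np.float32)
    return cv2.remap(w["color"],q[...,1],q[...,0],cv2.INTER_CUBIC)
E
python3 - <<'E'
from rect import *;import pickle
w=pickle.load(open("w1.pkl","rb"))
g=rect(w,(.5418,-.0965),30,.063,60,5)
for i in range(0,600,50): cv2.line(g,(i,0),(i,8 if i%100 else 16),(0,255,0),1);cv2.line(g,(0,i),(8 if i%100 else 16,i),(0,255,0),1)
cv2.line(g,(300,0),(300,600),(0,255,255),1);cv2.line(g,(0,300),(600,300),(0,255,255),1)
cv2.imwrite("pics/r1.png",g)
E
```

```text
(no output)
```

View pics/r1.png

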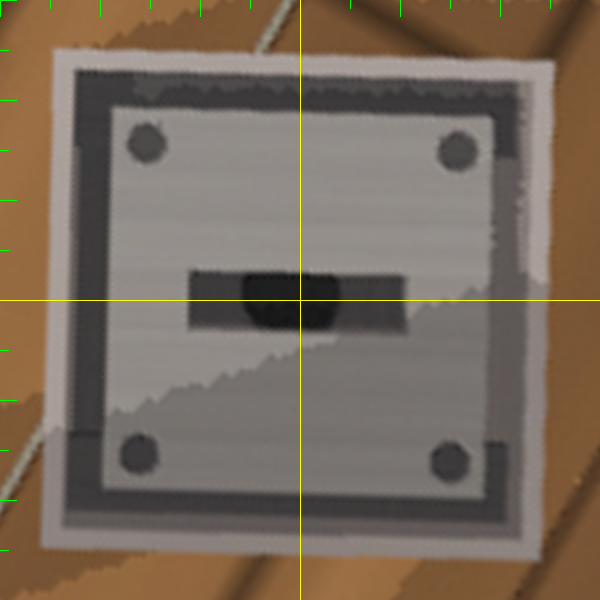

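Run:
```python
from h import *
goal([.592,.122,.22],68)
```

```text
goal [0.592, 0.122, 0.22] 68 shift [  0.7 216.1 -37.3] |219| rot [ 0.1294  0.0007 -0.0002] deg 7.4
  jaw angle now 75.41
```

Call:
apply_moves([
  [[0, 0, 216, -37, 0.13, 0, 0], [0, 0, 216, -37, 0.13, 0, 0], [0, 0, 216, -37, 0.13, 0, 0], [0, 0, 216, -37, 0.13, 0, 0], [0, 0, 216, -37, 0.13, 0, 0], [0, 0, 216, -37, 0.13, 0, 0], [0, 0, 216, -37, 0.13, 0, 0]],
])

```text
clock: 4.05
ee_pos: [0.5927, 0.1199, 0.2204]
ee_rot: [1.8, 90.0, -20.3]
wrist_force: [0.5, -1.0, -0.0]
grip_width: 0.0855
```

Run:
```python
from rect import *;import pickle
st()
w=manip.snapshot("wrist");pickle.dump(dict(w),open("w2.pkl","wb"))
for t,z in(("grinder_cap",.102),("grinder",.02),("stand",.018)):
    L=manip.place_of(w,t);print(t,[(np.round(l["pixel"],1).tolist(),round(l["score"],2),onz(w,l["pixel"],z).round(4)) for l in L[:2]])
g=rect(w,(.560,.134),-22,.12,50,6)
for i in range(0,600,60): cv2.line(g,(i,0),(i,10),(0,255,0),1);cv2.line(g,(0,i),(10,i),(0,255,0),1)
cv2.line(g,(300,0),(300,600),(0,255,255),1);cv2.line(g,(0,300),(600,300),(0,255,255),1)
cv2.imwrite("pics/r2.png",g)
```

```text
{'clock': 4.05, 'qpos': [11.4352, 12.4631, 17.2715, 94.797, -0.0071, 33.6089], 'ee_pos': [0.5927, 0.1199, 0.2204], 'ee_rot': [1.8453, 89.9866, -20.3284], 'wrist_force': [0.5393, -0.9971, -0.048], 'ft_torque': [-0.0182, -0.0546, 0.0506], 'grip_width': 0.0855}
grinder_cap [([147.9, 319.5], 0.8, array([0.5576, 0.1362, 0.102 ]))]
grinder [([136.9, 318.2], 0.73, array([0.5583, 0.1348, 0.02  ]))]
stand []
```

View pics/r2.png

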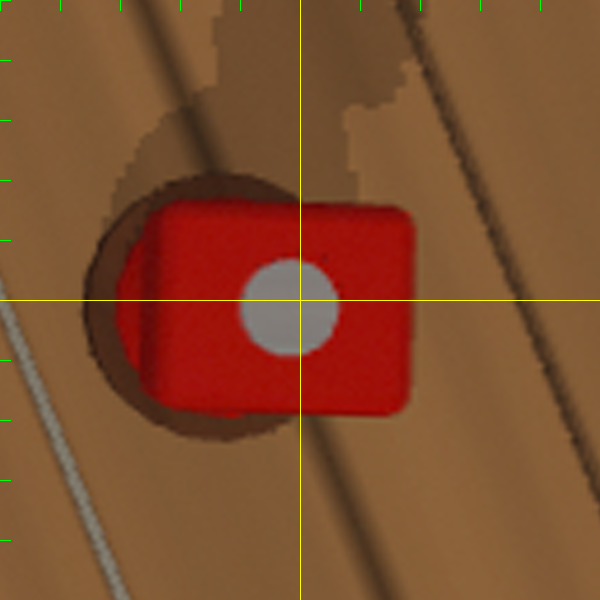

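Run:
```python
from h import *
goal([.558,.134,.20],66.5);goal([.558,.134,.081],66.5)
```

```text
goal [0.558, 0.134, 0.2] 66.5 shift [ 20.3  -0.3 -37.5] |43| rot [ 0.0233  0.0002 -0.0001] deg 1.3
  jaw angle now 67.83
goal [0.558, 0.134, 0.081] 66.5 shift [139.3  -0.3 -37.5] |144| rot [ 0.0233  0.0002 -0.0001] deg 1.3
  jaw angle now 67.83
```

Call:
apply_moves([
  [[0, 20, -2, -36, 0.023, 0, 0], [0, 20, -2, -36, 0.023, 0, 0], [0, 60, -2, -36, 0.023, 0, 0], [0, 60, -2, -36, 0.023, 0, 0], [0, 60, -2, -36, 0.023, 0, 0]],
])

```text
clock: 4.88
ee_pos: [0.5593, 0.1324, 0.1617]
ee_rot: [33.6, 89.9, 10.2]
wrist_force: [0.5, -0.0, 1.1]
grip_width: 0.0855
```

Run:
```python
from h import *
st();goal([.558,.134,.081],66.5)
```

```text
{'clock': 4.875, 'qpos': [13.3192, 7.4306, 5.042, 87.5314, -0.0044, 36.7561], 'ee_pos': [0.5593, 0.1324, 0.1617], 'ee_rot': [33.6214, 89.9199, 10.1845], 'wrist_force': [0.5127, -0.0375, 1.1215], 'ft_torque': [0.0313, 0.0193, 0.0057], 'grip_width': 0.0855}
goal [0.558, 0.134, 0.081] 66.5 shift [80.7  0.9 -1.9] |81| rot [ 0.0011  0.0012 -0.0008] deg 0.1
  jaw angle now 66.56
```

Call:
apply_moves([
  [[0, 40, 1, -2, 0, 0, 0], [0, 81, 1, -2, 0, 0, 0], [0, 81, 1, -2, 0, 0, 0], [0, 81, 1, -2, 0, 0, 0]],
])

```text
clock: 5.38
ee_pos: [0.5584, 0.1345, 0.0818]
ee_rot: [36.5, 89.8, 13.1]
wrist_force: [1.1, -0.3, 0.4]
grip_width: 0.0855
```

Run:
```python
from h import *
st();goal([.558,.134,.081],66.5)
```

```text
{'clock': 5.375, 'qpos': [13.538, 7.823, -3.3436, 78.6694, -0.0013, 36.9654], 'ee_pos': [0.5584, 0.1345, 0.0818], 'ee_rot': [36.5149, 89.8361, 13.0876], 'wrist_force': [1.0932, -0.3215, 0.3848], 'ft_torque': [-0.0095, 0.0012, 0.043], 'grip_width': 0.0855}
goal [0.558, 0.134, 0.081] 66.5 shift [ 0.8 -0.6 -0.2] |1| rot [ 0.0013  0.0023 -0.0017] deg 0.2
  jaw angle now 66.57
```

Call:
apply_moves([
  [[0.3, 0, 0, 0, 0, 0, 0], [0.4, 0, 0, 0, 0, 0, 0], [0.5, 0, 0, 0, 0, 0, 0], [0.6, 0, 0, 0, 0, 0, 0], [0.8, 0, 0, 0, 0, 0, 0], [0.8, 0, 0, 0, 0, 0, 0]],
])

```text
clock: 6.12
ee_pos: [0.5573, 0.1343, 0.0796]
ee_rot: [38.8, 90.0, 15.3]
wrist_force: [-2.0, -0.7, 5.5]
grip_width: 0.0353
```

Run:
```python
from h import *
st()
```

```text
{'clock': 6.125, 'qpos': [13.5467, 7.8466, -3.5674, 78.5529, 0.001, 36.9707], 'ee_pos': [0.5573, 0.1343, 0.0796], 'ee_rot': [38.759, 89.9668, 15.3351], 'wrist_force': [-2.0332, -0.6526, 5.5321], 'ft_torque': [0.0407, 0.1724, -0.061], 'grip_width': 0.0353}
```

Call:
apply_moves([
  [[0.8, -20, 0, 0, 0, 0, 0], [0.8, -50, 0, 0, 0, 0, 0], [0.8, -100, 0, 0, 0, 0, 0], [0.8, -100, 0, 0, 0, 0, 0], [0.8, -100, 0, 0, 0, 0, 0]],
])

```text
clock: 6.75
ee_pos: [0.5569, 0.1342, 0.178]
ee_rot: [-142.1, 89.9, -165.5]
wrist_force: [0.1, 0.3, -2.2]
grip_width: 0.0356
```

Run:
```python
from h import *
st();goal([.5416,-.0971,.18],118.6)
```

```text
{'clock': 6.75, 'qpos': [13.5451, 7.428, 6.83, 89.4798, -0.0013, 36.9703], 'ee_pos': [0.5569, 0.1342, 0.178], 'ee_rot': [-142.1044, 89.9222, -165.5296], 'wrist_force': [0.1482, 0.3218, -2.1664], 'ft_torque': [0.0185, -0.018, -0.0507], 'grip_width': 0.0356}
goal [0.5416, -0.0971, 0.18] 118.6 shift [  -1.9 -218.3   77.9] |232| rot [-9.08e-01 -1.40e-03  3.00e-04] deg 52.0
  jaw angle now 66.57
```

Call:
apply_moves([
  [[0.8, -2, -218, 78, -0.908, 0, 0], [0.8, -2, -218, 78, -0.908, 0, 0], [0.8, -2, -218, 78, -0.908, 0, 0], [0.8, -2, -218, 78, -0.908, 0, 0], [0.8, -2, -218, 78, -0.908, 0, 0], [0.8, -2, -218, 78, -0.908, 0, 0], [0.8, -2, -218, 78, -0.908, 0, 0], [0.8, -2, -218, 78, -0.908, 0, 0]],
])

```text
clock: 7.75
ee_pos: [0.5421, -0.096, 0.1807]
ee_rot: [136.0, 90.0, 164.5]
wrist_force: [-0.6, -0.0, -2.2]
grip_width: 0.0357
```

Run:
```python
from rect import *
st();goal([.5416,-.0971,.14],118.6)
w=manip.snapshot("wrist");cv2.imwrite("pics/w3.png",w["color"])
for t,z in(("grinder_cap",.202),("grinder",.12)):
    L=manip.place_of(w,t);print(t,[(np.round(l["pixel"],1).tolist(),round(l["score"],2),onz(w,l["pixel"],z).round(4)) for l in L[:2]])
```

```text
{'clock': 7.75, 'qpos': [-10.0403, 4.3224, 3.7736, 89.4864, 0.0034, -38.5784], 'ee_pos': [0.5421, -0.096, 0.1807], 'ee_rot': [135.9812, 89.9647, 164.5193], 'wrist_force': [-0.6368, -0.0485, -2.1645], 'ft_torque': [-0.0131, -0.0064, -0.0085], 'grip_width': 0.0357}
goal [0.5416, -0.0971, 0.14] 118.6 shift [40.7 -0.8 -1. ] |41| rot [-0.0011 -0.0004 -0.0004] deg 0.1
  jaw angle now 118.54
grinder_cap [([277.8, 318.3], 0.79, array([ 0.5427, -0.0954,  0.202 ]))]
grinder [([213.2, 316.0], 0.72, array([ 0.5433, -0.0968,  0.12  ]))]
```

View pics/w3.png

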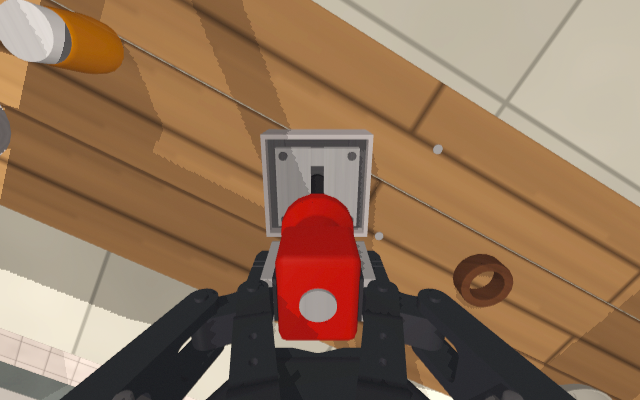

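Run:
```python
from h import *
w=manip.snapshot("wrist");g=cv2.cvtColor(w["color"],cv2.COLOR_BGR2GRAY).astype(int)
print(w["K"][0],w["K"][1])
for r in(169,171,173,175,178): print(r,g[r,302:334].tolist())
red=w["color"][...,2].astype(int)-w["color"][...,1]
for r in(265,285,305,325):
    c=np.where(red[r]>60)[0];print(r,c.min(),c.max(),(c.min()+c.max())/2)
s=manip.state();p=np.array(s["ee_pos"]);print(p)
for dz in(0,.03,-.06,-.117): print(dz,proj(w,p+[0,0,dz]).round(1))
M=Ro.from_euler("xyz",s["ee_rot"],degrees=True).as_matrix();K,R,t=cam(w)
print("R_cam rows dot tool axes\n",(R@M).round(4),"campos tool",(M.T@(-R.T@t-p)).round(4))
for px in((172,317),(178,317)):
    q=onz(w,px,.063);print(px,q.round(4),(M.T@(q-p)*1e3).round(2))
```

```text
[291.23123315   0.         317.49159023] [  0.         291.23123315 195.3105633 ]
169 [160, 162, 160, 160, 160, 159, 160, 161, 161, 99, 70, 70, 69, 70, 70, 69, 69, 70, 70, 70, 70, 71, 152, 166, 163, 165, 164, 163, 163, 164, 163, 164]
171 [161, 161, 161, 160, 160, 158, 160, 161, 161, 98, 71, 70, 71, 72, 70, 71, 71, 71, 71, 71, 70, 73, 152, 165, 164, 165, 164, 163, 162, 164, 164, 164]
173 [156, 162, 160, 160, 160, 158, 161, 161, 162, 97, 68, 67, 64, 65, 64, 63, 64, 64, 67, 66, 69, 84, 152, 166, 164, 165, 164, 162, 163, 164, 164, 164]
175 [160, 163, 160, 160, 161, 159, 160, 162, 161, 98, 44, 22, 26, 24, 28, 31, 32, 28, 24, 27, 34, 57, 153, 164, 164, 165, 164, 162, 163, 163, 164, 163]
178 [133, 163, 162, 160, 160, 158, 161, 162, 161, 79, 30, 32, 33, 36, 37, 37, 36, 37, 38, 36, 36, 39, 153, 165, 164, 164, 164, 162, 163, 164, 163, 163]
265 275 360 317.5
285 277 358 317.5
305 278 357 317.5
325 278 357 317.5
[ 0.54219069 -0.09634604  0.18115869]
0 [[253.8 317.7]]
0.03 [[287.5 317.8]]
-0.06 [[212.7 317.7]]
-0.117 [[189.6 317.6]]
R_cam rows dot tool axes
 [[-0.000e+00  1.000e+00 -1.100e-03]
 [-3.237e-01  1.000e-03  9.462e-01]
 [ 9.462e-01  4.000e-04  3.237e-01]] campos tool [-0.1425 -0.0002 -0.0831]
(172, 317) [ 0.5279 -0.1048  0.063 ] [118.16  -0.6  -16.6 ]
(178, 317) [ 0.5329 -0.1021  0.063 ] [118.16  -0.59 -10.88]
```

Call:
apply_moves([
  [[0.8, 20, -0.4, -1, 0, 0, 0], [0.8, 40, -0.4, -1, 0, 0, 0], [0.8, 50, -0.4, -1, 0, 0, 0], [0.8, 50, -0.4, -1, 0, 0, 0], [0.8, 50, -0.4, -1, 0, 0, 0]],
])

```text
clock: 8.57
ee_pos: [0.5418, -0.0977, 0.132]
ee_rot: [-38.4, 89.9, -9.8]
wrist_force: [0.0, 0.1, -1.7]
grip_width: 0.0355
```

Run:
```python
from h import *
st();goal([.5416,-.0971,.12],118.6)
w=manip.snapshot("wrist");g=cv2.cvtColor(w["color"],cv2.COLOR_BGR2GRAY).astype(int)
cv2.imwrite("pics/w4.png",w["color"]);print(proj(w,np.array(manip.state()["ee_pos"])-[0,0,.06]))
for r in range(110,160,6): print(r,g[r,300:336].tolist())
```

```text
{'clock': 8.575, 'qpos': [-10.2174, 4.1331, -1.7941, 84.0056, 0.0005, -38.8155], 'ee_pos': [0.5418, -0.0977, 0.132], 'ee_rot': [-38.3999, 89.9328, -9.8017], 'wrist_force': [0.0451, 0.0878, -1.7219], 'ft_torque': [-0.0515, 0.0353, 0.0443], 'grip_width': 0.0355}
goal [0.5416, -0.0971, 0.12] 118.6 shift [12.   0.6  0.1] |12| rot [-0.      0.0009  0.0007] deg 0.1
  jaw angle now 118.60
[[212.80715514 317.79302152]]
110 [138, 137, 138, 137, 137, 138, 138, 139, 138, 138, 139, 139, 139, 139, 139, 140, 140, 142, 142, 142, 141, 141, 142, 142, 143, 143, 142, 142, 143, 143, 143, 142, 142, 143, 143, 142]
116 [138, 137, 138, 138, 138, 138, 138, 139, 137, 137, 137, 137, 137, 138, 138, 137, 138, 138, 138, 138, 139, 139, 139, 139, 139, 140, 140, 141, 141, 141, 142, 142, 142, 142, 142, 142]
122 [138, 138, 138, 139, 138, 138, 137, 137, 138, 138, 138, 137, 137, 138, 138, 137, 138, 137, 137, 137, 138, 137, 137, 137, 138, 138, 138, 138, 138, 139, 140, 139, 140, 140, 139, 139]
128 [138, 138, 138, 138, 138, 137, 138, 138, 138, 138, 138, 137, 137, 139, 137, 137, 138, 137, 137, 137, 138, 138, 137, 137, 137, 
[... 207 characters left out ...]
8, 138, 137, 137, 138, 137, 137]
140 [147, 146, 147, 147, 147, 147, 146, 147, 146, 147, 147, 146, 147, 147, 147, 147, 146, 147, 146, 147, 147, 147, 147, 147, 147, 147, 147, 146, 147, 147, 147, 147, 146, 147, 147, 147]
146 [187, 186, 186, 186, 186, 187, 186, 187, 186, 186, 186, 186, 186, 187, 186, 186, 186, 185, 186, 185, 186, 185, 186, 185, 186, 186, 186, 186, 186, 185, 185, 185, 186, 185, 185, 186]
152 [75, 73, 73, 74, 74, 74, 73, 73, 74, 74, 75, 73, 73, 73, 72, 74, 72, 73, 73, 73, 74, 74, 73, 73, 73, 73, 72, 73, 73, 74, 73, 73, 73, 74, 73, 73]
158 [93, 94, 93, 93, 94, 92, 93, 92, 93, 93, 92, 83, 76, 76, 76, 76, 77, 76, 76, 76, 75, 75, 75, 75, 75, 76, 76, 92, 94, 94, 93, 94, 93, 93, 93, 93]
```

Call:
apply_moves([
  [[0.8, 0, 0.7, 0, 0, 0, 0], [0.8, 3, 0.7, 0, 0, 0, 0], [0.8, 5, 0.7, 0, 0, 0, 0], [0.8, 6, 0.7, 0, 0, 0, 0], [0.8, 7, 0.7, 0, 0, 0, 0], [0.8, 7, 0.7, 0, 0, 0, 0]],
])

```text
clock: 9.38
ee_pos: [0.541, -0.097, 0.1241]
ee_rot: [148.5, 90.0, 177.1]
wrist_force: [0.6, -0.2, -2.0]
grip_width: 0.0355
```

```bash
cat > slot.py <<'E'
from h import *
s=st();goal([.5416,-.0971,.12],118.6)
w=manip.snapshot("wrist");g=cv2.cvtColor(w["color"],cv2.COLOR_BGR2GRAY).astype(int)
c=proj(w,np.array(s["ee_pos"])-[0,0,.06])[0,1];print("tcp col",c)
red=w["color"][...,2].astype(int)-w["color"][...,1];top=np.where(red[:,317]>60)[0].min();print("red top row",top)
for r in range(top-14,top+2,2): print(r,g[r,306:332].tolist())
E
python3 slot.py
```

```text
{'clock': 9.375, 'qpos': [-10.1645, 4.1361, -2.6703, 83.2019, -0.001, -38.7658], 'ee_pos': [0.541, -0.097, 0.1241], 'ee_rot': [148.4521, 89.9917, 177.0534], 'wrist_force': [0.5865, -0.2033, -1.9654], 'ft_torque': [0.0024, 0.0396, 0.06], 'grip_width': 0.0355}
goal [0.5416, -0.0971, 0.12] 118.6 shift [ 4.1 -0.4  0.5] |4| rot [ 0.     -0.0001 -0.0001] deg 0.0
  jaw angle now 118.60
tcp col 317.7988309094293
red top row 194
180 [168, 168, 168, 167, 162, 165, 165, 165, 166, 167, 168, 168, 166, 166, 166, 166, 165, 163, 164, 165, 169, 170, 170, 169, 170, 169]
182 [167, 168, 168, 166, 162, 164, 165, 165, 166, 167, 168, 168, 166, 167, 166, 166, 165, 164, 164, 165, 168, 170, 169, 169, 170, 169]
184 [166, 168, 169, 166, 159, 162, 162, 162, 164, 164, 165, 165, 163, 163, 163, 163, 162, 161, 161, 162, 168, 170, 169, 170, 170, 170]
186 [166, 167, 168, 150, 72, 72, 74, 73, 73, 74, 72, 72, 73, 71, 73, 73, 74, 73, 73, 83, 158, 170, 169, 169, 171, 169]
188 [166, 167, 168, 150, 75, 74, 74, 74, 74, 75, 74, 74, 75, 74, 75, 75, 74, 75, 75, 87, 169, 170, 170, 169, 171, 170]
190 [166, 167, 168, 149, 73, 73, 73, 73, 73, 73, 72, 73, 73, 73, 74, 72, 73, 72, 75, 95, 170, 170, 170, 169, 171, 170]
192 [166, 167, 167, 149, 71, 67, 68, 68, 67, 68, 68, 68, 67, 67, 67, 68, 67, 68, 85, 95, 169, 170, 170, 169, 171, 169]
194 [161, 162, 159, 116, 62, 63, 62, 65, 64, 63, 64, 63, 63, 63, 63, 65, 65, 63, 69, 67, 140, 163, 166, 170, 171, 169]
```

Call:
apply_moves([
  [[0.8, 1, -0.2, 0, 0, 0, 0], [0.8, 2, -0.2, 0, 0, 0, 0], [0.8, 3, -0.2, 0, 0, 0, 0], [0.8, 3, -0.2, 0, 0, 0, 0]],
])

```text
clock: 9.93
ee_pos: [0.5411, -0.0972, 0.1211]
ee_rot: [123.8, 90.0, 152.4]
wrist_force: [0.2, 0.8, -2.5]
grip_width: 0.0353
```

Run:
```python
from h import *
s=st()
w=manip.snapshot("wrist");g=cv2.cvtColor(w["color"],cv2.COLOR_BGR2GRAY).astype(int)
print(g[176:200,317].tolist())
M=Ro.from_euler("xyz",s["ee_rot"],degrees=True).as_matrix()
for r in (184,186,188,190): print(r,(M.T@(onz(w,(r,317),.063)-s["ee_pos"])*1e3).round(1))
```

```text
{'clock': 9.925, 'qpos': [-10.1806, 4.1738, -2.9629, 82.8712, 0.0025, -38.7819], 'ee_pos': [0.5411, -0.0972, 0.1211], 'ee_rot': [123.7635, 89.9917, 152.3647], 'wrist_force': [0.1615, 0.7581, -2.4711], 'ft_torque': [0.0593, -0.0252, 0.0321], 'grip_width': 0.0353}
[167, 167, 169, 168, 168, 169, 168, 168, 169, 169, 158, 74, 73, 74, 75, 73, 66, 43, 63, 61, 63, 65, 70, 71]
184 [ 58.1  -0.6 -23.1]
186 [ 58.1  -0.6 -21.6]
188 [ 58.1  -0.6 -20.1]
190 [ 58.1  -0.6 -18.6]
```

Call:
apply_moves([
  [[0.8, 1, 0, 0.4, 0, 0, 0], [0.8, 2, 0, 0.4, 0, 0, 0], [0.8, 3, 0, 0.4, 0, 0, 0], [0.8, 3, 0, 0.4, 0, 0, 0]],
])

```text
clock: 10.48
ee_pos: [0.5415, -0.097, 0.118]
ee_rot: [143.5, 90.0, 172.1]
wrist_force: [0.5, 0.1, -2.1]
grip_width: 0.0354
```

Call:
apply_moves([
  [[0.8, 1, 0, 0, 0, 0, 0], [0.8, 2, 0, 0, 0, 0, 0], [0.8, 3, 0, 0, 0, 0, 0], [0.8, 3, 0, 0, 0, 0, 0]],
])

```text
clock: 10.98
ee_pos: [0.5414, -0.097, 0.115]
ee_rot: [143.2, 90.0, 171.8]
wrist_force: [-0.4, -0.4, -2.7]
grip_width: 0.0354
```

Call:
apply_moves([
  [[0.8, 1, 0, 0, 0, 0, 0], [0.8, 2, 0, 0, 0, 0, 0], [0.8, 3, 0, 0, 0, 0, 0], [0.8, 3, 0, 0, 0, 0, 0]],
])

```text
clock: 11.48
ee_pos: [0.5416, -0.097, 0.1122]
ee_rot: [-40.1, 90.0, -11.5]
wrist_force: [0.7, -0.3, 0.1]
grip_width: 0.0359
```

Call:
apply_moves([
  [[0.8, 0.5, 0, 0, 0, 0, 0], [0.8, 1, 0, 0, 0, 0, 0], [0.8, 1, 0, 0, 0, 0, 0]],
])

```text
clock: 11.85
ee_pos: [0.5416, -0.097, 0.1115]
ee_rot: [-33.6, 90.0, -5.0]
wrist_force: [-0.8, 0.8, 4.6]
grip_width: 0.0357
```

Call:
apply_moves([
  [[0.8, 0.5, 0, 0, 0, 0, 0], [0.8, 1, 0, 0, 0, 0, 0], [0.8, 1, 0, 0, 0, 0, 0]],
])

```text
clock: 12.22
ee_pos: [0.5416, -0.097, 0.1102]
ee_rot: [-28.1, 90.0, 0.5]
wrist_force: [-1.6, 1.0, 5.1]
grip_width: 0.0354
```

Call:
apply_moves([
  [[0.8, 1, 0, 0, 0, 0, 0], [0.8, 2, 0, 0, 0, 0, 0], [0.8, 3, 0, 0, 0, 0, 0], [0.8, 3, 0, 0, 0, 0, 0]],
])

```text
clock: 12.72
ee_pos: [0.5416, -0.097, 0.1073]
ee_rot: [-31.9, 90.0, -3.3]
wrist_force: [-0.9, 1.0, 6.4]
grip_width: 0.0354
```

Call:
apply_moves([
  [[0.8, 1, 0, 0, 0, 0, 0], [0.8, 2, 0, 0, 0, 0, 0], [0.8, 3, 0, 0, 0, 0, 0], [0.8, 3, 0, 0, 0, 0, 0]],
])

```text
clock: 13.22
ee_pos: [0.5416, -0.097, 0.1044]
ee_rot: [-34.1, 90.0, -5.5]
wrist_force: [-0.9, 1.0, 7.2]
grip_width: 0.0357
```

Run:
```python
from h import *
st()
w=manip.snapshot("wrist");cv2.imwrite("pics/w5.png",w["color"])
```

```text
{'clock': 13.225, 'qpos': [-10.1527, 4.3665, -4.5973, 81.0157, 0.0017, -38.7562], 'ee_pos': [0.5416, -0.097, 0.1044], 'ee_rot': [-34.1271, 89.9794, -5.5236], 'wrist_force': [-0.9354, 1.0306, 7.1899], 'ft_torque': [0.1815, 0.4275, -0.0446], 'grip_width': 0.0357}
```

View pics/w5.png

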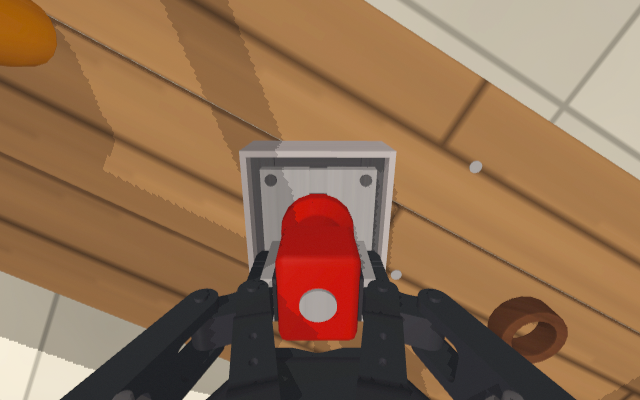

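Call:
apply_moves([
  [[0.8, 0, 0, 0, 0.08, 0, 0], [0.8, 0, 0, 0, 0.16, 0, 0], [0.8, 0, 0, 0, 0.24, 0, 0], [0.8, 0, 0, 0, 0.3, 0, 0], [0.8, 0, 0, 0, 0.3, 0, 0]],
])

```text
clock: 13.9
ee_pos: [0.5421, -0.0972, 0.1047]
ee_rot: [-29.8, 89.9, -18.5]
wrist_force: [-1.5, -0.0, 7.3]
grip_width: 0.0353
```

```bash
python3 -c "from h import *;st();goal([.5416,-.097,.1044],28.6)"
```

```text
{'clock': 13.9, 'qpos': [-10.1568, 4.3602, -4.5717, 80.9822, -0.0126, -21.5174], 'ee_pos': [0.5421, -0.0972, 0.1047], 'ee_rot': [-29.8331, 89.9131, -18.4725], 'wrist_force': [-1.4919, -0.006, 7.3229], 'ft_torque': [-0.0442, 0.0124, -0.005], 'grip_width': 0.0353}
goal [0.5416, -0.097, 0.1044] 28.6 shift [ 0.3  0.3 -0.4] |1| rot [ 1.2699e+00  1.6000e-03 -2.0000e-04] deg 72.8
  jaw angle now 101.36
```

Torque is nil, so it turns freely. I'll continue to the full quarter turn.

Call:
apply_moves([
  [[0.8, 0, 0, 0, 0.13, 0, 0], [0.8, 0, 0, 0, 0.26, 0, 0], [0.8, 0, 0, 0, 0.39, 0, 0], [0.8, 0, 0, 0, 0.52, 0, 0], [0.8, 0, 0, 0, 0.64, 0, 0], [0.8, 0, 0, 0, 0.64, 0, 0]],
])

```text
clock: 14.65
ee_pos: [0.5421, -0.0972, 0.1047]
ee_rot: [7.4, 89.9, -18.0]
wrist_force: [0.6, -0.5, 6.0]
grip_width: 0.0356
```

```bash
python3 -c "from h import *;st();goal([.5416,-.097,.1044],28.6)"
```

```text
{'clock': 14.65, 'qpos': [-10.1572, 4.3605, -4.5695, 80.9777, -0.0127, 15.2027], 'ee_pos': [0.5421, -0.0972, 0.1047], 'ee_rot': [7.3529, 89.9068, -18.0069], 'wrist_force': [0.6301, -0.4872, 5.9986], 'ft_torque': [-0.0406, 0.0327, -0.0754], 'grip_width': 0.0356}
goal [0.5416, -0.097, 0.1044] 28.6 shift [ 0.3 -0.  -0.5] |1| rot [ 0.629   0.0015 -0.0007] deg 36.0
  jaw angle now 64.64
```

Call:
apply_moves([
  [[0.8, 0, 0, 0, 0.13, 0, 0], [0.8, 0, 0, 0, 0.26, 0, 0], [0.8, 0, 0, 0, 0.39, 0, 0], [0.8, 0, 0, 0, 0.52, 0, 0], [0.8, 0, 0, 0, 0.63, 0, 0], [0.8, 0, 0, 0, 0.63, 0, 0]],
])

```text
clock: 15.4
ee_pos: [0.5421, -0.0972, 0.1047]
ee_rot: [42.2, 89.9, -19.2]
wrist_force: [0.0, -0.3, 6.5]
grip_width: 0.0354
```

```bash
python3 -c "from h import *;st();goal([.5416,-.097,.1044],28.6)"
```

```text
{'clock': 15.4, 'qpos': [-10.1583, 4.3614, -4.571, 80.9776, -0.0144, 51.2895], 'ee_pos': [0.5421, -0.0972, 0.1047], 'ee_rot': [42.2013, 89.9088, -19.2465], 'wrist_force': [0.0314, -0.2542, 6.5182], 'ft_torque': [-0.0519, 0.0087, -0.0844], 'grip_width': 0.0354}
goal [0.5416, -0.097, 0.1044] 28.6 shift [ 0.3 -0.3 -0.4] |1| rot [-0.0008  0.0012 -0.0011] deg 0.1
  jaw angle now 28.55
```

Call:
apply_moves([
  [[0.8, -1, 0, 0, 0, 0, 0], [0.8, -2, 0, 0, 0, 0, 0], [0.8, -3, 0, 0, 0, 0, 0], [0.8, -4, 0, 0, 0, 0, 0], [0.8, -4, 0, 0, 0, 0, 0]],
])

```text
clock: 16.02
ee_pos: [0.5421, -0.0972, 0.1086]
ee_rot: [42.5, 89.9, -18.9]
wrist_force: [0.3, -0.9, 5.2]
grip_width: 0.0353
```

Call:
apply_moves([
  [[0.8, -0.5, 0, 0, 0, 0, 0], [0.8, -1, 0, 0, 0, 0, 0], [0.8, -1, 0, 0, 0, 0, 0]],
])

```text
clock: 16.4
ee_pos: [0.5421, -0.0972, 0.1095]
ee_rot: [41.9, 89.9, -19.5]
wrist_force: [0.4, -0.6, 5.1]
grip_width: 0.0358
```

Call:
apply_moves([
  [[0.8, -0.5, 0, 0, 0, 0, 0], [0.8, -0.5, 0, 0, 0, 0, 0]],
])

```text
clock: 16.65
ee_pos: [0.542, -0.0971, 0.1099]
ee_rot: [46.0, 89.9, -15.4]
wrist_force: [2.2, 0.3, 3.9]
grip_width: 0.0355
```

Call:
apply_moves([
  [[0.8, -0.5, 0, 0, 0, 0, 0], [0.8, -0.5, 0, 0, 0, 0, 0]],
])

```text
clock: 16.9
ee_pos: [0.5419, -0.0971, 0.1101]
ee_rot: [49.1, 90.0, -12.2]
wrist_force: [4.0, -0.7, 2.5]
grip_width: 0.0355
```

Call:
apply_moves([
  [[0.5, 0, 0, 0, 0, 0, 0], [0.3, 0, 0, 0, 0, 0, 0], [0.1, 0, 0, 0, 0, 0, 0], [0, 0, 0, 0, 0, 0, 0], [0, 0, 0, 0, 0, 0, 0], [0, 0, 0, 0, 0, 0, 0]],
])

```text
clock: 17.65
ee_pos: [0.5415, -0.097, 0.1102]
ee_rot: [-165.2, 90.0, 133.5]
wrist_force: [-0.2, -0.2, 0.3]
grip_width: 0.0853
```

Call:
apply_moves([
  [[0, -30, 0, 0, 0, 0, 0], [0, -60, 0, 0, 0, 0, 0], [0, -120, 0, 0, 0, 0, 0], [0, -120, 0, -20, 0, 0, 0], [0, -120, 0, -20, 0, 0, 0], [0, -120, 0, -20, 0, 0, 0]],
])

```text
clock: 18.4
ee_pos: [0.5316, -0.0794, 0.2288]
ee_rot: [-121.9, 89.9, 176.7]
wrist_force: [0.0, 0.0, -1.0]
grip_width: 0.0855
```

Run:
```python
from rect import *
st()
w=manip.snapshot("wrist");T=manip.snapshot("scene");cv2.imwrite("pics/s6.png",T["color"]);cv2.imwrite("pics/w6.png",w["color"])
r=[]
for t in("grinder","grinder_cap"):
  for n,i in(("wrist",w),("scene",T)):
    L=manip.place_of(i,t);print(t,n,[(np.round(l["pixel"],1).tolist(),round(l["score"],2),onz(i,l["pixel"],{"grinder":.05,"grinder_cap":.132}[t]).round(4)) for l in L[:1]])
a=cv2.resize(T["color"][120:240,230:370],(467,400),interpolation=cv2.INTER_CUBIC);b=cv2.resize(w["color"],(320,200))
b=np.vstack([b,np.zeros((200,320,3),np.uint8)]);cv2.imwrite("pics/c6.png",np.hstack([a,b]))
```

```text
{'clock': 18.4, 'qpos': [-8.4899, 3.3066, 8.0344, 94.8335, -0.0097, 52.8365], 'ee_pos': [0.5316, -0.0794, 0.2288], 'ee_rot': [-121.9336, 89.8939, 176.74], 'wrist_force': [0.0109, 0.0227, -1.0274], 'ft_torque': [-0.0018, 0.0184, 0.038], 'grip_width': 0.0855}
grinder wrist [([191.7, 319.1], 0.79, array([ 0.5441, -0.098 ,  0.05  ]))]
grinder scene [([177.3, 302.9], 0.61, array([ 0.534 , -0.0906,  0.05  ]))]
grinder_cap wrist [([218.1, 317.8], 0.9, array([ 0.5418, -0.0968,  0.132 ]))]
grinder_cap scene [([153.1, 298.1], 0.55, array([ 0.5383, -0.1008,  0.132 ]))]
```

View pics/c6.png

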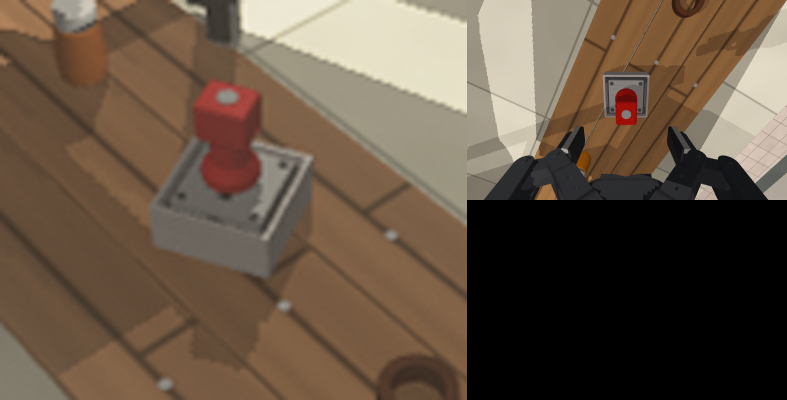

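```bash
python3 -c "from h import *;print(manip.finish_job())"
```

```text
the job is handed in; nothing more can be done
None
```

The grinder is locked upright in the dock, and I handed the job in at about 18.5 s.

- **Insertion:** I took the grinder out of the ring and lined it up with the slot using the wrist camera. The foot went in without touching the plate, and the plate turned out to sit nearly in the middle of its frame.
- **Locking:** I pushed it down against the spring to about 18 to 19 mm below the plate's top. It turned freely through 90°, and I let it rise about 5 mm until it stopped where the groove should hold it. Then I opened the gripper and backed off upward.
- **Forces:** The wrist force stayed under about 8 N at every reading. Readings came only at the end of each move, so brief peaks in between were not seen.

**Last checks:** The final pictures show it standing upright with the cap across the slot. In the wrist view the cap is within 1 mm of the measured slot centre. The scene-camera network put the cap about 5 mm off and the foot about 10 mm off. I trusted the closer wrist view and the forces, since those detections scored low (about 0.6) and were from farther away. I did not pull on the grinder to test the lock. I never moved near the shakers, dish or funnel, but I did not re-measure their positions at the end.

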